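# Clamp a copper tube with the ratchet lever of a pipe clamp

## Task

In the blue pipe clamp, push the copper tube gently along its cradle until it is fully home against the end stop, then clamp it there with the red lever: turn the lever clockwise (seen from above) to tighten, and where the front pillars stop it, lift it off its serrations, swing it back, let it drop in and turn again, until the tube is held firm but not crushed. Do not force the lever against the pillars; leave it dropped down in its serrations with the tube still against the stop, and leave everything else where it is.

Things in the scene. Friction and masses are not known exactly. Their poses are not given: they have to be found in the camera images.
- clamp: blue pipe clamp bolted to the worktop, place and yaw vary. Base plate 120 (x) x 240 (y) x 12 mm; origin under its centre, on the spindle axis, z up. The tube lies along y in a steel V-cradle, y -70 to +105 mm, tube axis 60 mm above the worktop; end stop at y -70 mm, the tube enters from +y. The lever points to the -x side (towards the robot)
- bridge (a point): point on the spindle axis on top of the clamp's bridge, 114 mm above the worktop; the bridge is 100 (x) x 130 (y) x 14 mm on four 14 mm pillars at x +-34, y +-50 mm whose bare tops reach 162 mm, above the lever. The lever can swing only between the two front (-x) pillars, about 0.74 rad either side of -x
- stop_face (a point): centre of the end stop's face that the tube must touch, on the cradle axis 60 mm above the worktop; axes as the clamp's (+y points out of the cradle to the open end)
- stop: dark steel end stop plate of the clamp, 48 x 10 x 66 mm, fixed; its face is point stop_face
- tube: copper tube, 28 mm diameter, 200 mm long, about 0.35 kg, with a brass collar 41 mm across on the last 16 mm of its outer end, lying loose in the V-cradle 15 to 35 mm short of the end stop; origin on its axis at the inner end, +y runs along it to the outer end. Slides along the cradle at about 2 to 5 N
- tube_end (a point): centre of the flat outer end face of the tube's brass collar (the face to push on), 200 mm from the inner end
- shoe: pressure shoe with a black rubber facing under the bridge, 40 x 48 mm, origin at the nominal centre of its lower face. The facing is up to 1.3 mm thicker or thinner, unknown, so its height does not tell when it grips the tube's top (74 mm up). Clockwise turning lowers it 3 mm per rad, from about 2 to 6 mm of gap; from touching, 0.2 rad holds, 0.35 is firm, over 0.5 crushes
- lever: red clamping lever on the spindle. Origin on the spindle axis at worktop height when seated (rises with it); the arm points along its -x. Hub 50 mm across, its screw head at 167 mm; the level part of the arm is 13 mm wide, 14 mm tall, from 50 to 126 mm from the axis. Clockwise from above tightens. The spindle holds by itself when the lever is let go
- lever_axis (a point): point on the spindle axis at the lever arm's mid height, 148 mm above the worktop when seated. Seated, the lever turns the spindle through 12 serrations (0.52 rad pitch, about 0.08 rad play). Lifted over 7 mm (travel 12 mm, spring and weight 6 to 9 N) it swings free. Let go it drops in, or stays perched 3 to 7 mm high on the tips until turned a little more
- lever_grip (a point): grip point in the middle of the lever arm's width and height, 90 mm from the axis, 148 mm above the worktop when seated. Sideways push needed here: the free spindle turns at about 5.5 N; the tube is held firm when turning takes about 8.5 to 10.5 N; beyond 13 N it is crushed. A pillar in the way also feels like a hard stop
- detergent: white detergent bottle with blue cap, 72 mm across, 210 mm tall; origin under its centre
- paste_tin: round tin with a green label, 82 mm across, 90 mm tall; origin under its centre
- tape_roll: white roll of thread tape lying flat, 56 mm across, 14 mm high; origin under its centre
- wrench: steel adjustable wrench lying flat, 204 mm long; origin under its middle
- screwdriver: screwdriver with yellow handle lying flat, 200 mm long; origin under its middle
- offcut: short copper offcut standing on end, 28 mm across, 55 mm tall; origin under its centre
- stop_valve: brass stop valve with a red wheel standing on its foot, 67 mm tall; origin under its centre
Not all that is in view belongs to the job. Of the things shaped like the tube, the copper one is meant.

How it is judged:
On the way, in this order (a step that is already met when the one before it is completed fails the run):
1. the tube is pushed fully home against the end stop (y of tube in the frame of stop_face below 0.003 m and angle between the y axis of tube and the y axis of clamp, either way round below 0.04 rad), for 0.2 s.
2. the lever is lifted off its serrations (z of lever_grip in the frame of clamp above 0.155 m), for 0.05 s.
At the end, for the whole second after the job is handed in: the tube's inner end is within 3 mm of the end stop and in line with the cradle, the shoe presses on it with more than 60 N (lever turned up to about 7.6 N or more at the grip point), the lever is down in its serrations (less than 2 mm up), and nothing moves (all of step 1 and z of lever_grip in the frame of clamp below 0.15 m and contact force between shoe and tube above 60 N and linear speed of tube below 0.01 m/s and angular speed of lever below 0.1 rad/s); the robot touches nothing.
It fails at once if the tube is crushed: the shoe presses on it with more than 250 N (contact force between shoe and tube above 250 N).
It fails at once if the tube is rammed into the end stop with more than 80 N (contact force between tube and stop above 80 N).
It fails at once if the lever is forced against the clamp's pillars with more than 60 N (contact force between lever and clamp above 60 N).
It fails at once if another thing on the worktop is moved by more than 30 mm (distance of any of detergent, paste_tin, tape_roll, wrench, screwdriver, offcut, stop_valve from where it was at the start of the episode above 0.03 m).
It also fails if it takes over 72 s, if anything falls off the work surface, if the arm or the gripper's body presses on something with over 40 N, if the wrist force passes 120 N, or if a joint passes its speed limit or range.

## Robot

A 6-joint arm with a two-finger parallel gripper is mounted at the origin on the work surface. World frame = base frame: x ahead of the robot, y to its left, z up, the work surface at z = 0. Lengths are in m, angles in rad, forces in N, time in s.
With the tool pointing down it reaches from about 0.3 to 0.775 m from the base axis. Payload 14.6 kg.
Tool frame: the origin (TCP) lies on the front face of the gripper's body, between the roots of the fingers; the fingertips stand 73 mm ahead of it and the grasp point (between the pads) lies 54 mm ahead of it; x points along the fingers, y is the direction in which the jaws open and shut, and the axes are right-handed (so a half turn about x gives the same grasp; the last joint's range is limited). The gripper opens to 85 mm and grips with 20 to 120 N. Pads are 22 mm wide; open, the fingers measure 114 mm over their backs; the gripper's body (76 mm by 85 mm) begins 54 mm behind the grasp point. The pads swing forward as they close: fully open they stand 13 mm farther back than shut.
Start: joints at [1.139, 0.3, 1.521, -0, 1.321, -0.067], TCP at [0.196, 0.514, 0.304] pointing down, gripper open.
Joint ranges: [-3.03, 3.03], [-0.79, 2.21], [0.23, 2.52], [-1.04, 4.18], [0, 3.07], [-2.55, 2.55]. Speed limits (rad/s): [2.22, 2.22, 2.57, 3.14, 3.14, 3.14].

## Interface

Orientations are given as a unit quaternion [x, y, z, w].
In Python, from bench import ctrl gives the robot as it stands. The module is installed in compiled form; this text tells all that it offers.
- The arm moves only by the tool play_rows, never from a script. Its argument "moves" is one flat list of numbers, 7 for each row, row after row: the turn, a rotation vector about the tool's x, y, z in rad, then the shift along the tool's x, y, z in cm, then the opening, from 0 (shut) to 1 (fully open). In form: [ax, ay, az, x, y, z, fingers, ax, ay, az, x, y, z, fingers, ...]. A call has 1 to 5 rows; each row shifts and turns the pose as measured when the row begins, along the tool's axes as they then stand; what a row does not reach is not made up. A row lasts 1/12 s, in which the tool goes at most 41.7 mm and 7.16 degrees, less where a joint would pass 70% of its speed; a pose out of reach is approached as far as the arm can. A call with a gripper value outside its range is refused whole. The fingers move at their own pace and stop on an object; the grip force is fixed at half the most. Time passes only in rows, so rows that do not move let the fingers close. It gives the time, the measured TCP pose, the force and the opening at its end, in the units of the state.
- ctrl.get_obs(): the state, without advancing time (a new reading comes with each control period).
- ctrl.capture(name): name is "scene" or "side" or "wrist"; returns a dict with "image" (400x640x3 uint8, red, green, blue), "fx", "fy", "cx", "cy" (pixels), "T" (4x4, takes a point from camera to world coordinates). Camera axes: x right, y down, z forward; pixel columns grow to the right and rows downward; lengths in m; the calibration is good to about 2 mm. A picture is of the moment at which its call begins. There is no depth.
- ctrl.finish_job(): hands the job in, once; it reports no verdict.
Trained networks look in a picture, given as the dict that the camera call returned (one of the last four; its "shot" number tells which), for a name from the list of things; names that differ only in an ending like _2 or _b are one class to them, and where a whole thing is asked for, a point or a joint stands for the part that bears it (a point fixed in the world has none). Each returns a list of dicts, best first, with "score" (0 to 1); they miss things now and then, are a little off and sometimes report something else, mostly with a low value. They report only what shows in the picture. A call takes as long as a camera call. They do not tell look-alikes from the thing itself.
- ctrl.search_frame(target, picture): "centre" ([x, y, z] in m, in world coordinates, good to about 4 mm: the middle of the surface that is visible of it).
- ctrl.masks_of(target, picture): "mask" (400x640 bool, what is visible of it).
- ctrl.pinpoint(target, picture): "centre" ([x, y, z] in m, in world coordinates, good to about 4 mm: a listed point, or the origin of a listed thing).
The state is a dict: "clock": time; "q": joint angles; "joint_vel": joint speeds; "tau": joint torques, N m; "tool_pos": TCP position; "tcp_rot": TCP orientation; "force": force on the tool from outside, world axes, zero at the start; "wrist_torque": the same for the moment, N m; "opening": finger opening in m.
Only numpy, scipy, OpenCV 4.12 (cv2) and the standard library are available. Lean on these libraries where they do the work, as an engineer would, in place of code of your own. Each camera call takes 0.05 s, during which the arm holds its last target. There are 200 camera calls.

## Working session

There is one attempt and no reset: what is moved stays moved. The work goes in short steps, Python scripts to look and compute and a tool call to move; the robot and the scene stay as the last step left them, time stands still between calls to the robot, and variables do not carry over. Pictures are saved under pics/ and viewed, about 8 in all and at most 12, crops included, and the job is handed in when it is done.

Besides the shell and the picture viewer there is one more tool, called as name(argument=value, ...) on one line, values as JSON. play_rows: Moves the arm, as the interface text tells. Its arguments: {"type":"object","properties":{"moves":{"type":"array"}},"required":["moves"]}

```bash
mkdir -p pics; cat > h.py <<'E'
import numpy as np, cv2
from bench import ctrl
from scipy.spatial.transform import Rotation as R
def cap(n,save=None):
    p=ctrl.capture(n)
    if save: cv2.imwrite('pics/'+save,p['image'][:,:,::-1])
    return p
def proj(p,X):
    c=np.linalg.inv(p['T'])@np.r_[X,1]; return np.array([p['fx']*c[0]/c[2]+p['cx'],p['fy']*c[1]/c[2]+p['cy']])
def ray(p,uv,z):
    d=p['T'][:3,:3]@np.array([(uv[0]-p['cx'])/p['fx'],(uv[1]-p['cy'])/p['fy'],1]);o=p['T'][:3,3]
    return o+d*(z-o[2])/d[2]
def st():
    o=ctrl.get_obs(); print({k:np.round(v,4).tolist() for k,v in o.items() if k in('clock','q','tool_pos','tcp_rot','force','opening')}); return o
E
python3 - <<'E'
from h import *
o=st(); print(R.from_quat(o['tcp_rot']).as_matrix().round(3))
ims=[]
for n in ['scene','side']:
    p=cap(n); ims.append(p['image'])
    print(n,p['T'].round(3).tolist())
    for t in ['clamp','bridge','stop_face','tube','tube_end','shoe','lever','lever_axis','lever_grip']:
        r=ctrl.pinpoint(t,p); print(t,[(np.round(d['centre'],3).tolist(),round(d['score'],2)) for d in r[:2]])
cv2.imwrite('pics/a.png',np.vstack(ims)[:,:,::-1][:, :])
cv2.imwrite('pics/a.png',cv2.resize(np.vstack(ims)[:,:,::-1],(480,600)))
cv2.imwrite('pics/s.png',ims[0][:,:,::-1]); cv2.imwrite('pics/d.png',ims[1][:,:,::-1])
E
```

```text
{'clock': 0.0, 'q': [1.1394, 0.3005, 1.5216, 0.0, 1.3207, -0.0666], 'tool_pos': [0.1962, 0.5137, 0.3033], 'tcp_rot': [0.1278, 0.6955, -0.1287, 0.6953], 'force': [-0.7477, 0.2729, 0.3343], 'opening': 0.0852}
[[-0.001  0.357  0.934]
 [-0.001  0.934 -0.357]
 [-1.    -0.001 -0.   ]]
scene [[-0.482, 0.499, -0.72, 1.566], [0.876, 0.294, -0.383, 0.552], [0.021, -0.815, -0.578, 0.954], [0.0, 0.0, 0.0, 1.0]]
clamp [([0.593, -0.132, -0.001], 0.75), ([0.596, 0.017, 0.061], 0.52)]
bridge [([0.596, -0.133, 0.113], 0.84)]
stop_face [([0.592, -0.202, 0.058], 0.57), ([0.681, 0.343, -0.0], 0.57)]
tube [([0.463, -0.064, 0.016], 0.68), ([0.453, 0.258, 0.013], 0.63)]
tube_end [([0.438, 0.06, 0.02], 0.87), ([0.287, -0.152, 0.019], 0.82)]
shoe []
lever []
lever_axis [([0.591, -0.129, 0.145], 0.6), ([0.332, 0.383, -0.003], 0.45)]
lever_grip [([0.505, -0.142, 0.148], 0.67)]
side [[0.756, -0.367, 0.542, -0.173], [-0.655, -0.433, 0.619, -0.816], [0.007, -0.823, -0.568, 0.848], [0.0, 0.0, 0.0, 1.0]]
clamp [([0.595, -0.129, 0.003], 0.7)]
bridge [([0.595, -0.132, 0.112], 0.8)]
stop_face [([0.593, -0.133, 0.114], 0.55), ([0.592, -0.201, 0.057], 0.52)]
tube [([0.459, 0.26, 0.015], 0.98), ([0.461, -0.067, 0.012], 0.93)]
tube_end [([0.441, 0.056, 0.017], 0.92), ([0.288, -0.153, 0.018], 0.8)]
shoe []
lever []
lever_axis [([0.596, -0.128, 0.143], 0.74)]
lever_grip [([0.504, -0.147, 0.147], 0.62)]
```

View pics/s.png

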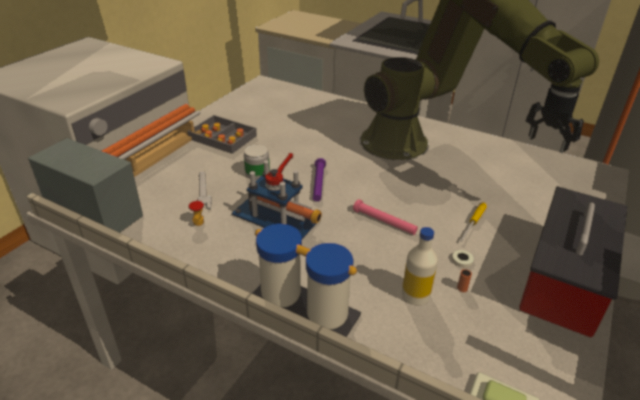

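View pics/d.png

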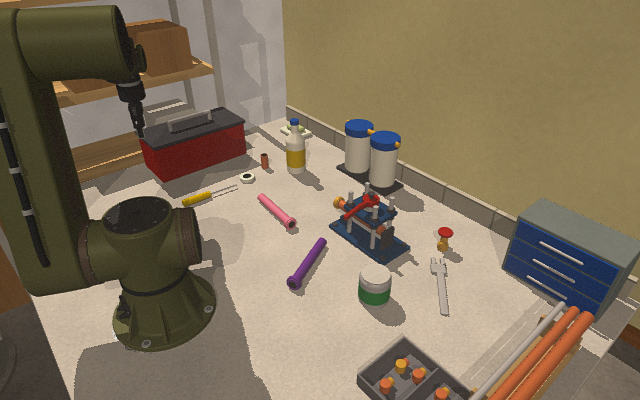

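The scene shows the clamp at about (275,200) with the lever towards the robot. The copper tube's collar is at about (315,214), and the purple and pink tubes are decoys. The side view agrees: the clamp is at (370,225) and the copper collar at (340,203). I'll move above the tube end.

play_rows(moves=[0, 0, 0, 0, -1.6, 3.3, 1, 0, 0, 0, 0, -1.6, 3.3, 1, 0, 0, 0, 0, -1.6, 3.3, 1, 0, 0, 0, 0, -1.6, 3.3, 1, 0, 0, 0, 0, -1.6, 3.3, 1])

```text
clock: 1.42
tool_pos: [0.3219, 0.3792, 0.3033]
tcp_rot: [0.125, 0.696, -0.125, 0.696]
force: [0.7, 0.6, -0.5]
opening: 0.0851
```

play_rows(moves=[0, 0, 0, 0, -1.6, 3.3, 1, 0, 0, 0, 0, -1.6, 3.3, 1, 0, 0, 0, 0, -1.6, 3.3, 1, 0, 0, 0, 0, -1.6, 3.3, 1, 0, 0, 0, 0, -1.6, 3.3, 1])

```text
clock: 1.83
tool_pos: [0.4535, 0.239, 0.3041]
tcp_rot: [0.125, 0.696, -0.124, 0.696]
force: [-0.2, 0.9, 0.2]
opening: 0.0851
```

play_rows(moves=[0, 0, 0, 0, -1.6, 3.3, 1, 0, 0, 0, 0, -1.6, 3.3, 1, 0, 0, 0, 0, -1.6, 3.3, 1, 0, 0, 0, 0, -1.6, 3.3, 1, 0, 0, 0, 0, -1.6, 3.3, 1])

```text
clock: 2.25
tool_pos: [0.5857, 0.0982, 0.3048]
tcp_rot: [0.126, 0.695, -0.124, 0.697]
force: [0.2, 0.4, 0.0]
opening: 0.0857
```

play_rows(moves=[0.12, 0, 0, 0, 0, 0, 0, 0.12, 0, 0, 0, 0, 0, 0, 0.12, 0, 0, 0, 0, 0, 0, 0.12, 0, 0, 0, 0, 0, 0, 0.12, 0, 0, 0, 0, 0, 0])

```text
clock: 2.67
tool_pos: [0.5903, 0.0903, 0.3028]
tcp_rot: [0.332, 0.624, -0.331, 0.625]
force: [0.8, 0.1, -0.0]
opening: 0.026
```

play_rows(moves=[0.12, 0, 0, 0, 0, 0, 0, 0.12, 0, 0, 0, 0, 0, 0, 0.12, 0, 0, 0, 0, 0, 0, 0.12, 0, 0, 0, 0, 0, 0, 0.12, 0, 0, 0, 0, 0, 0])

```text
clock: 3.08
tool_pos: [0.5904, 0.09, 0.3024]
tcp_rot: [0.508, 0.493, -0.507, 0.492]
force: [-0.0, 0.5, -0.5]
opening: -0.0003
```

play_rows(moves=[0.12, 0, 0, 0, 0, 0, 0, 0.12, 0, 0, 0, 0, 0, 0, 0.12, 0, 0, 0, 0, 0, 0, 0.12, 0, 0, 0, 0, 0, 0, 0.12, 0, 0, 0, 0, 0, 0])

```text
clock: 3.5
tool_pos: [0.5904, 0.0899, 0.3022]
tcp_rot: [0.634, 0.313, -0.634, 0.312]
force: [-0.4, -0.5, -0.6]
opening: -0.0001
```

play_rows(moves=[0.12, 0, 0, 0, 0, 0, 0, 0.12, 0, 0, 0, 0, 0, 0, 0.12, 0, 0, 0, 0, 0, 0, 0.12, 0, 0, 0, 0, 0, 0, 0.12, 0, 0, 0, 0, 0, 0])

```text
clock: 3.92
tool_pos: [0.5904, 0.09, 0.3019]
tcp_rot: [0.7, 0.103, -0.7, 0.102]
force: [0.1, -0.3, 0.1]
opening: -0.0001
```

```bash
python3 - <<'E'
from h import *
o=st(); m=R.from_quat(o['tcp_rot']).as_matrix(); print('yaw y',np.degrees(np.arctan2(m[1,1],m[0,1])))
p=cap('wrist','w1.png')
for t in ['clamp','bridge','stop_face','tube','tube_end','lever_axis','lever_grip']:
    r=ctrl.pinpoint(t,p); print(t,[(np.round(d['centre'],3).tolist(),round(d['score'],2),proj(p,d['centre']).round().tolist()) for d in r[:2]])
E
```

```text
{'clock': 3.9167, 'q': [0.0895, 0.4072, 1.3813, 0.0012, 1.3532, 1.3685], 'tool_pos': [0.5904, 0.09, 0.3019], 'tcp_rot': [0.6996, 0.1031, -0.6996, 0.1023], 'force': [0.0615, -0.2731, 0.1227], 'opening': -0.0001}
yaw y -73.29620096530033
clamp [([0.595, -0.132, -0.004], 0.8, [504.0, 222.0])]
bridge [([0.594, -0.13, 0.111], 0.82, [573.0, 267.0])]
stop_face [([0.594, -0.133, 0.112], 0.69, [577.0, 268.0])]
tube [([0.456, 0.256, 0.011], 0.95, [149.0, 245.0]), ([0.589, -0.125, 0.15], 0.7, [601.0, 295.0])]
tube_end [([0.594, 0.019, 0.059], 0.63, [393.0, 202.0])]
lever_axis [([0.592, -0.127, 0.149], 0.77, [605.0, 290.0])]
lever_grip []
```

View pics/w1.png

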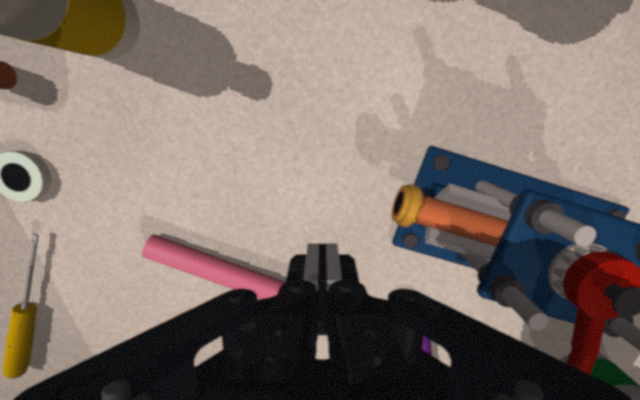

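```bash
python3 - <<'E'
from h import *
p=cap('wrist')
a,b,c=[ray(p,u,0.012) for u in [(432,147),(397,243),(627,208)]]
print(a,b,c, 'yaw from long',np.arctan2((a-c)[0]*-1,(a-c)[1]),'short',np.arctan2((a-b)[1],(a-b)[0]),np.linalg.norm(a-b))
print(ray(p,(393+15,205),0.06))
E
```

```text
[ 0.65328864 -0.01268024  0.012     ] [ 0.54051888 -0.01557367  0.012     ] [ 0.6546831  -0.24414455  0.012     ] yaw from long 0.006024440446494149 short 0.025652284293713953 0.11280686743913029
[0.59552771 0.00468293 0.06      ]
```

play_rows(moves=[0.1, 0, 0, 0, 0, 0, 0, 0.1, 0, 0, 0, 0, 0, 0, 0.1, 0, 0, 0, 0, 0, 0, 0, 0, 0, 0, 0, 0, 0])

```text
clock: 4.7
tool_pos: [0.5904, 0.09, 0.302]
tcp_rot: [-0.707, 0.002, 0.707, 0.003]
force: [-0.2, -0.0, 0.2]
opening: -0.0
```

play_rows(moves=[0, 0, 0, 3.5, 0, 0, 0, 0, 0, 0, 3.5, 0, 0, 0, 0, 0, 0, 3.5, 0, 0, 0, 0, 0, 0, 3.5, 0, 0, 0, 0, 0, 0, 2.5, 0, 0, 0])

```text
clock: 5.12
tool_pos: [0.5936, 0.0905, 0.1388]
tcp_rot: [0.712, 0.006, -0.702, 0.004]
force: [0.2, -0.2, 0.2]
opening: 0.0003
```

play_rows(moves=[0, 0, 0, 1.4, 0, 0, 0, 0, 0, 0, 0, 1.5, 0, 0, 0, 0, 0, 0, 1.5, 0, 0, 0, 0, 0, 0, 1, 0, 0, 0, 0, 0, 0, 0.6, 0, 0])

```text
clock: 5.53
tool_pos: [0.592, 0.044, 0.1156]
tcp_rot: [0.708, 0.014, -0.706, 0.013]
force: [-0.8, 0.7, 0.7]
opening: -0.0002
```

play_rows(moves=[0, 0, 0, 0, 0.5, 0, 0, 0, 0, 0, 0, 0.5, 0, 0, 0, 0, 0, 0, 0.5, 0, 0])

```text
clock: 5.78
tool_pos: [0.593, 0.0278, 0.1165]
tcp_rot: [0.709, 0.015, -0.705, 0.014]
force: [-0.3, 3.3, -0.4]
opening: -0.0002
```

play_rows(moves=[0, 0, 0, 0, 0.4, 0, 0, 0, 0, 0, 0, 0.4, 0, 0])

```text
clock: 5.95
tool_pos: [0.5935, 0.0195, 0.1169]
tcp_rot: [0.709, 0.016, -0.705, 0.014]
force: [0.4, 1.2, -0.2]
opening: -0.0002
```

play_rows(moves=[0, 0, 0, 0, 0.2, 0, 0])

```text
clock: 6.03
tool_pos: [0.5936, 0.0173, 0.117]
tcp_rot: [0.709, 0.016, -0.705, 0.014]
force: [-0.4, 1.9, -0.1]
opening: 0.0002
```

play_rows(moves=[0, 0, 0, 0, 0.2, 0, 0])

```text
clock: 6.12
tool_pos: [0.5937, 0.0152, 0.117]
tcp_rot: [0.709, 0.016, -0.705, 0.014]
force: [0.1, 3.2, -0.2]
opening: 0.0004
```

play_rows(moves=[0, 0, 0, 0, 0.2, 0, 0])

```text
clock: 6.2
tool_pos: [0.5938, 0.0136, 0.117]
tcp_rot: [0.709, 0.016, -0.705, 0.014]
force: [-0.7, 22.5, -0.0]
opening: -0.0001
```

```bash
python3 - <<'E'
from h import *
st(); p=cap('scene','c1.png'); q=cap('side')
for x in (p,q):
  for t in ['tube_end','stop_face']:
    print(t,[(np.round(d['centre'],3).tolist(),round(d['score'],2)) for d in ctrl.pinpoint(t,x)[:3]])
E
```

```text
{'clock': 6.2, 'q': [-0.04, 0.6046, 1.5506, 0.005, 0.981, 1.4858], 'tool_pos': [0.5938, 0.0136, 0.117], 'tcp_rot': [0.7089, 0.0163, -0.7049, 0.0136], 'force': [-0.7444, 22.5372, -0.0148], 'opening': -0.0001}
tube_end [([0.593, 0.002, 0.06], 0.94), ([0.6, -0.405, -0.002], 0.61), ([0.437, 0.056, 0.018], 0.57)]
stop_face [([0.593, -0.201, 0.057], 0.49)]
tube_end [([0.285, -0.152, 0.016], 0.93), ([0.44, 0.058, 0.018], 0.83), ([0.59, 0.002, 0.059], 0.53)]
stop_face [([0.593, -0.204, 0.058], 0.61), ([0.597, -0.127, 0.143], 0.34)]
```

play_rows(moves=[0, 0, 0, 0, 0, 0, 0, 0, 0, 0, 0, 0, 0, 0, 0, 0, 0, 0, 0, 0, 0, 0, 0, 0, 0, -1, 0, 0, 0, 0, 0, 0, -2, 0, 0])

```text
clock: 6.92
tool_pos: [0.5928, 0.0424, 0.1174]
tcp_rot: [0.709, 0.015, -0.705, 0.013]
force: [-0.3, 0.2, -0.0]
opening: -0.0
```

play_rows(moves=[0, 0, 0, -3.8, 0, 0, 0, 0, 0, 0, -3.8, 0, 0, 0, 0, 0, 0, -3.8, 0, 0, 0, 0, 0, 0, -3.2, 0, 0, 0, 0, 0, 0, 0, 0, 0, 0])

```text
clock: 7.33
tool_pos: [0.5905, 0.0479, 0.2671]
tcp_rot: [0.707, 0.016, -0.707, 0.014]
force: [-0.0, 0.4, 0.7]
opening: -0.0002
```

play_rows(moves=[0, 0, 0, 0, 3.4, 1.6, 0.4, 0, 0, 0, 0, 3.7, 1.8, 0.4, 0, 0, 0, 0, 3.7, 1.8, 0.4, 0, 0, 0, 0, 3.7, 1.8, 0.4, 0, 0, 0, 0, 3.5, 1.8, 0.4])

```text
clock: 7.75
tool_pos: [0.5102, -0.1335, 0.2689]
tcp_rot: [0.71, 0.02, -0.704, 0.019]
force: [0.9, 0.4, -0.7]
opening: 0.0338
```

play_rows(moves=[0, 0, 0, 0, 0, 0, 0.4, 0, 0, 0, 0, 0, 0, 0.4])

```text
clock: 7.92
tool_pos: [0.5076, -0.1387, 0.269]
tcp_rot: [0.71, 0.017, -0.704, 0.017]
force: [-0.1, 0.4, 0.0]
opening: 0.0342
```

```bash
python3 - <<'E'
from h import *
o=st(); m=R.from_quat(o['tcp_rot']).as_matrix(); print(m.round(3))
p=cap('wrist','w2.png')
for t in ['tube_end','bridge','lever_axis','lever_grip','stop_face']:
    r=ctrl.pinpoint(t,p); print(t,[(np.round(d['centre'],3).tolist(),round(d['score'],2),proj(p,d['centre']).round().tolist()) for d in r[:2]])
for n in ['scene','side']:
  q=cap(n)
  for t in ['tube_end','lever_grip','lever_axis']:
    print(n,t,[(np.round(d['centre'],3).tolist(),round(d['score'],2)) for d in ctrl.pinpoint(t,q)[:2]])
E
```

```text
{'clock': 7.9167, 'q': [-0.3374, 0.276, 1.6357, 0.0034, 1.2226, 1.1846], 'tool_pos': [0.5076, -0.1387, 0.269], 'tcp_rot': [0.7097, 0.017, -0.7041, 0.0167], 'force': [-0.1106, 0.367, 0.0117], 'opening': 0.0342}
[[ 0.008  0.048 -0.999]
 [ 0.001 -0.999 -0.048]
 [-1.    -0.    -0.008]]
tube_end [([0.442, 0.056, 0.014], 0.92, [128.0, 238.0]), ([0.593, -0.002, 0.06], 0.91, [151.0, 81.0])]
bridge []
lever_axis []
lever_grip [([0.507, -0.148, 0.149], 0.56, [336.0, 231.0])]
stop_face [([0.592, -0.198, 0.058], 0.73, [400.0, 94.0])]
scene tube_end [([0.439, 0.06, 0.02], 0.89), ([0.596, 0.001, 0.061], 0.82)]
scene lever_grip [([0.506, -0.144, 0.145], 0.87), ([0.595, -0.135, 0.114], 0.66)]
scene lever_axis [([0.59, -0.128, 0.147], 0.84)]
side tube_end [([0.443, 0.059, 0.019], 0.94), ([0.59, 0.004, 0.058], 0.67)]
side lever_grip [([0.501, -0.146, 0.147], 0.78), ([0.43, -0.311, -0.0], 0.56)]
side lever_axis [([0.597, -0.125, 0.144], 0.79)]
```

View pics/w2.png

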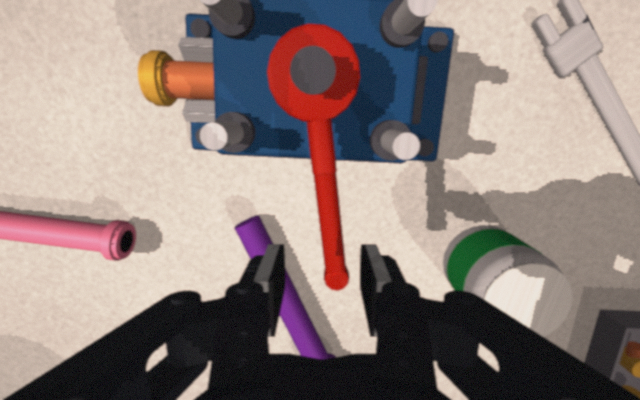

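The wrist view shows the screw head at (313,70), the lever running down to its end at (336,277), and the pillar tops at (213,136) and (402,144). The tin is at lower right, about (510,270), near where the right finger will go.

```bash
python3 - <<'E'
from h import *
p=cap('wrist')
A=ray(p,(313,70),.167);P1=ray(p,(213,136),.162);P2=ray(p,(402,144),.162)
e=ray(p,(336,276),.155);m=ray(p,(330,220),.155);n=ray(p,(324,170),.155)
print(A,P1,P2,e,m,n)
d=P1-P2; yaw=np.arctan2(-d[0],d[1]); print('clamp yaw',yaw,np.linalg.norm(d))
C=(P1+P2)/2+.034*np.array([np.cos(yaw),np.sin(yaw),0]); print('axis from pillars',C)
for q in(e,m,n): v=q-A; print('lever ang',np.arctan2(-v[1],-v[0]),np.linalg.norm(v[:2]))
print('line ang',np.arctan2(-(e-n)[1],-(e-n)[0]))
print('tin',[d['centre'].round(3) if hasattr(d['centre'],'round') else d['centre'] for d in ctrl.pinpoint('paste_tin',p)[:1]])
E
```

```text
[ 0.59462221 -0.12996036  0.167     ] [ 0.56084319 -0.07975394  0.162     ] [ 0.56164321 -0.17737664  0.162     ] [ 0.48138889 -0.14828581  0.155     ] [ 0.51630956 -0.1427329   0.155     ] [ 0.54491243 -0.13782919  0.155     ]
clamp yaw 0.00819480671996901 0.09762597734267714
axis from pillars [ 0.59524206 -0.12828667  0.162     ]
lever ang 0.1604467944413539 0.11470661294213563
lever ang 0.16167324041053596 0.07934738903414737
lever ang 0.15699283853385368 0.05032872041865964
line ang 0.1631469698538031
tin [[0.4296, -0.3154, -0.0002]]
```

play_rows(moves=[-0.11, 0, 0, 0, 0.5, 0.7, 0.4, 0, 0, 0, 2, 0, 0, 0.4, 0, 0, 0, 2, 0, 0, 0.4, 0, 0, 0, 2, 0, 0, 0.4, 0, 0, 0, 0.5, 0, 0, 0.4])

```text
clock: 9.13
tool_pos: [0.5024, -0.1437, 0.2039]
tcp_rot: [0.709, 0.058, -0.7, 0.059]
force: [0.7, -0.1, -0.8]
opening: 0.0343
```

```bash
cat >> h.py <<'E'
A=np.array([.595,-.129])
def lev():
    o=st(); m=R.from_quat(o['tcp_rot']).as_matrix(); g=o['tool_pos']+.054*m[:,0]; v=g[:2]-A
    F=np.array(o['force']);T=np.array(o['wrist_torque']);t=np.array(o['tool_pos'])
    print('grasp',g.round(4),'ang',round(np.arctan2(-v[1],-v[0]),3),'toolang',round(np.arctan2(m[1,1],m[0,1])+np.pi/2,3),'r',round(np.hypot(*v),4),'tilt',m[:2,0].round(3))
    rt=t[:2]-A; print('torque z: FxR',round(rt[0]*F[1]-rt[1]*F[0],3),'M',T.round(3),'N equiv',round((rt[0]*F[1]-rt[1]*F[0]+T[2])/.09,2))
E
python3 -c "from h import *; lev()"
```

```text
{'clock': 9.1333, 'q': [-0.3498, 0.3419, 1.7138, 0.0038, 1.0738, 1.0534], 'tool_pos': [0.5024, -0.1437, 0.2039], 'tcp_rot': [0.7091, 0.0578, -0.7003, 0.0593], 'force': [0.7071, -0.1011, -0.7692], 'opening': 0.0343}
grasp [ 0.503  -0.1438  0.1499] ang 0.159 toolang 0.166 r 0.0931 tilt [ 0.013 -0.001]
torque z: FxR 0.02 M [0.007 0.035 0.015] N equiv 0.39
```

play_rows(moves=[0, 0, 0, 0, 0, 0, 0.25, 0, 0, 0, 0, 0, 0, 0.25, 0.08, 0, 0, 0, -0.8, 0, 0.25, 0.08, 0, 0, 0, -0.75, 0, 0.25, 0.08, 0, 0, 0, -0.75, -0.05, 0.25])

```text
clock: 9.55
tool_pos: [0.5014, -0.1223, 0.2063]
tcp_rot: [0.711, -0.03, -0.702, -0.028]
force: [-0.7, -4.2, -3.3]
opening: 0.0214
```

```bash
python3 -c "from h import *; lev()"
```

```text
{'clock': 9.55, 'q': [-0.3105, 0.3251, 1.7305, 0.0011, 1.0718, 1.3418], 'tool_pos': [0.5014, -0.1223, 0.2063], 'tcp_rot': [0.7114, -0.03, -0.7016, -0.028], 'force': [-0.721, -4.2069, -3.2816], 'opening': 0.0214}
grasp [ 0.5022 -0.1225  0.1523] ang -0.07 toolang -0.082 r 0.0931 tilt [ 0.014 -0.003]
torque z: FxR 0.399 M [-0.781  0.075 -0.019] N equiv 4.22
```

play_rows(moves=[0.08, 0, 0, 0, -0.75, 0, 0.25, 0.08, 0, 0, 0, -0.75, -0.05, 0.25, 0.08, 0, 0, 0, -0.75, -0.05, 0.25])

```text
clock: 9.8
tool_pos: [0.5062, -0.1009, 0.2092]
tcp_rot: [0.703, -0.119, -0.691, -0.116]
force: [-1.5, -4.5, -3.3]
opening: 0.0214
```

```bash
python3 -c "from h import *; lev()"
```

```text
{'clock': 9.8, 'q': [-0.2669, 0.3205, 1.7289, -0.0029, 1.0754, 1.6404], 'tool_pos': [0.5062, -0.1009, 0.2092], 'tcp_rot': [0.703, -0.1194, -0.6914, -0.1165], 'force': [-1.5028, -4.541, -3.3053], 'opening': 0.0214}
grasp [ 0.5071 -0.1013  0.1552] ang -0.305 toolang -0.335 r 0.0922 tilt [ 0.016 -0.007]
torque z: FxR 0.445 M [-0.77   0.318  0.068] N equiv 5.7
```

play_rows(moves=[0.07, 0, 0, 0.3, -0.75, -0.05, 0.25, 0.07, 0, 0, 0.3, -0.75, -0.05, 0.25])

```text
clock: 9.97
tool_pos: [0.5132, -0.0877, 0.2063]
tcp_rot: [0.694, -0.171, -0.679, -0.168]
force: [-3.3, -4.5, 3.1]
opening: 0.0209
```

```bash
python3 -c "from h import *; lev()"
```

```text
{'clock': 9.9667, 'q': [-0.2379, 0.3325, 1.7203, -0.0058, 1.0689, 1.8191], 'tool_pos': [0.5132, -0.0877, 0.2063], 'tcp_rot': [0.6935, -0.171, -0.6795, -0.1675], 'force': [-3.2609, -4.4606, 3.1264], 'opening': 0.0209}
grasp [ 0.5142 -0.0882  0.1523] ang -0.467 toolang -0.484 r 0.0905 tilt [ 0.018 -0.01 ]
torque z: FxR 0.499 M [-0.71   0.616 -0.045] N equiv 5.04
```

play_rows(moves=[0.08, 0, 0, 0.2, -0.75, -0.05, 0.25, 0.08, 0, 0, 0.2, -0.75, -0.05, 0.25])

```text
clock: 10.13
tool_pos: [0.5221, -0.0755, 0.2051]
tcp_rot: [0.678, -0.228, -0.662, -0.225]
force: [-4.9, -3.5, 1.8]
opening: 0.0213
```

```bash
python3 -c "from h import *; lev()"
```

```text
{'clock': 10.1333, 'q': [-0.2106, 0.3475, 1.703, -0.0084, 1.0695, 2.0155], 'tool_pos': [0.5221, -0.0755, 0.2051], 'tcp_rot': [0.6778, -0.228, -0.662, -0.2245], 'force': [-4.8832, -3.5321, 1.8352], 'opening': 0.0213}
grasp [ 0.5231 -0.0761  0.1511] ang -0.634 toolang -0.651 r 0.0892 tilt [ 0.02  -0.012]
torque z: FxR 0.519 M [-0.559  0.684 -0.01 ] N equiv 5.65
```

play_rows(moves=[-0.06, 0, 0, 0.2, 0.4, 0.2, 0.25, 0, 0, 0, 0, 0, 0, 0, 0, 0, 0, 0, 0, 0, 0, 0, 0, 0, 0, 0, 0, 0])

```text
clock: 10.47
tool_pos: [0.5184, -0.0774, 0.2054]
tcp_rot: [0.684, -0.211, -0.668, -0.206]
force: [0.4, -3.6, -10.9]
opening: 0.0115
```

```bash
python3 -c "from h import *; lev()"
```

```text
{'clock': 10.4667, 'q': [-0.2151, 0.3402, 1.7121, -0.0103, 1.0672, 1.9595], 'tool_pos': [0.5184, -0.0774, 0.2054], 'tcp_rot': [0.6837, -0.2111, -0.6675, -0.2061], 'force': [0.4294, -3.5986, -10.8577], 'opening': 0.0115}
grasp [ 0.5195 -0.0782  0.1515] ang -0.593 toolang -0.599 r 0.091 tilt [ 0.02  -0.014]
torque z: FxR 0.253 M [-0.36  -0.229  0.001] N equiv 2.83
```

play_rows(moves=[0, 0, 0, -0.5, 0, 0, 0, 0, 0, 0, -0.5, 0, 0, 0, 0, 0, 0, 0, 0, 0, 0])

```text
clock: 10.72
tool_pos: [0.5186, -0.0775, 0.217]
tcp_rot: [0.684, -0.212, -0.667, -0.207]
force: [0.1, -1.6, -8.0]
opening: 0.0117
```

```bash
python3 -c "from h import *; lev()"
```

```text
{'clock': 10.7167, 'q': [-0.2153, 0.3254, 1.7019, -0.0099, 1.0913, 1.961], 'tool_pos': [0.5186, -0.0775, 0.217], 'tcp_rot': [0.6837, -0.2117, -0.667, -0.2069], 'force': [0.0781, -1.5802, -8.0199], 'opening': 0.0117}
grasp [ 0.5197 -0.0782  0.163 ] ang -0.594 toolang -0.601 r 0.0908 tilt [ 0.021 -0.013]
torque z: FxR 0.117 M [ 0.087  0.006 -0.015] N equiv 1.13
```

play_rows(moves=[-0.1, 0, 0, 0, 0.9, -0.05, 0, -0.1, 0, 0, 0, 0.9, -0.05, 0, -0.1, 0, 0, 0, 0.9, -0.05, 0])

```text
clock: 10.97
tool_pos: [0.5067, -0.1014, 0.2172]
tcp_rot: [0.707, -0.107, -0.692, -0.1]
force: [3.0, -3.6, -12.5]
opening: 0.0117
```

```bash
python3 -c "from h import *; lev()"
```

```text
{'clock': 10.9667, 'q': [-0.2659, 0.3094, 1.7228, -0.0083, 1.087, 1.6023], 'tool_pos': [0.5067, -0.1014, 0.2172], 'tcp_rot': [0.707, -0.1069, -0.6919, -0.0999], 'force': [3.0221, -3.5506, -12.5338], 'opening': 0.0117}
grasp [ 0.5077 -0.1021  0.1632] ang -0.299 toolang -0.294 r 0.0913 tilt [ 0.02  -0.013]
torque z: FxR 0.23 M [-0.46  -0.569 -0.308] N equiv -0.86
```

play_rows(moves=[-0.1, 0, 0, 0, 0.9, -0.05, 0, -0.1, 0, 0, 0, 0.9, -0.05, 0, -0.1, 0, 0, 0, 0.9, -0.05, 0])

```text
clock: 11.22
tool_pos: [0.5024, -0.1293, 0.2173]
tcp_rot: [0.714, 0.003, -0.7, 0.011]
force: [4.3, -2.1, -13.5]
opening: 0.0118
```

```bash
python3 -c "from h import *; lev()"
```

```text
{'clock': 11.2167, 'q': [-0.3206, 0.3136, 1.717, -0.0064, 1.0887, 1.2332], 'tool_pos': [0.5024, -0.1293, 0.2173], 'tcp_rot': [0.7138, 0.0026, -0.7002, 0.0115], 'force': [4.2886, -2.0942, -13.5263], 'opening': 0.0118}
grasp [ 0.5035 -0.1299  0.1633] ang 0.01 toolang 0.02 r 0.0916 tilt [ 0.019 -0.012]
torque z: FxR 0.195 M [-0.021 -0.799 -0.263] N equiv -0.75
```

play_rows(moves=[-0.1, 0, 0, 0.05, 0.9, -0.05, 0, -0.1, 0, 0, 0, 0.9, -0.05, 0, -0.1, 0, 0, 0, 0.9, -0.05, 0, -0.1, 0, 0, 0, 0.9, -0.05, 0, -0.06, 0, 0, 0, 0.55, -0.05, 0])

```text
clock: 11.63
tool_pos: [0.5132, -0.1712, 0.2174]
tcp_rot: [0.691, 0.171, -0.679, 0.18]
force: [0.0, -1.4, -8.4]
opening: 0.0118
```

```bash
python3 -c "from h import *; lev()"
```

```text
{'clock': 11.6333, 'q': [-0.3892, 0.3597, 1.6539, -0.002, 1.107, 0.6808], 'tool_pos': [0.5132, -0.1712, 0.2174], 'tcp_rot': [0.6905, 0.1706, -0.6794, 0.1804], 'force': [0.0081, -1.3948, -8.4051], 'opening': 0.0118}
grasp [ 0.5142 -0.1717  0.1634] ang 0.486 toolang 0.502 r 0.0914 tilt [ 0.019 -0.01 ]
torque z: FxR 0.114 M [ 0.092  0.026 -0.26 ] N equiv -1.61
```

play_rows(moves=[0, 0, 0, 0.4, 0, 0, 0, 0, 0, 0, 0.4, 0, 0, 0, 0, 0, 0, 0.3, 0, 0, 0])

```text
clock: 11.88
tool_pos: [0.5132, -0.1716, 0.206]
tcp_rot: [0.691, 0.17, -0.68, 0.179]
force: [-0.5, -1.3, -6.1]
opening: 0.0119
```

```bash
python3 -c "from h import *; lev()"
```

```text
{'clock': 11.8833, 'q': [-0.3901, 0.3747, 1.6627, -0.001, 1.0844, 0.6822], 'tool_pos': [0.5132, -0.1716, 0.206], 'tcp_rot': [0.6906, 0.1701, -0.6797, 0.179], 'force': [-0.4769, -1.3287, -6.0744], 'opening': 0.0119}
grasp [ 0.5142 -0.1721  0.152 ] ang 0.49 toolang 0.499 r 0.0916 tilt [ 0.018 -0.008]
torque z: FxR 0.088 M [ 0.258  0.048 -0.031] N equiv 0.64
```

play_rows(moves=[0, 0, 0, 0, 0, 0, 0.25, 0, 0, 0, 0, 0, 0, 0.25, 0, 0, 0, 0, 0, 0, 0.25])

```text
clock: 12.13
tool_pos: [0.5136, -0.1708, 0.2069]
tcp_rot: [0.691, 0.169, -0.679, 0.179]
force: [0.0, -0.5, 0.9]
opening: 0.0215
```

```bash
python3 - <<'E'
from h import *
lev()
for n in ['scene','side']:
  q=cap(n)
  for t in ['lever_grip','lever_axis']:
    print(n,t,[(np.round(d['centre'],3).tolist(),round(d['score'],2)) for d in ctrl.pinpoint(t,q)[:1]])
E
```

```text
{'clock': 12.1333, 'q': [-0.3884, 0.373, 1.6628, -0.0012, 1.0836, 0.6868], 'tool_pos': [0.5136, -0.1708, 0.2069], 'tcp_rot': [0.6915, 0.1686, -0.6793, 0.1786], 'force': [0.0043, -0.5218, 0.8516], 'opening': 0.0215}
grasp [ 0.5147 -0.1713  0.1529] ang 0.485 toolang 0.496 r 0.0908 tilt [ 0.02  -0.009]
torque z: FxR 0.043 M [-0.029  0.069  0.027] N equiv 0.77
scene lever_grip [([0.514, -0.167, 0.149], 0.66)]
scene lever_axis [([0.592, -0.129, 0.145], 0.76)]
side lever_grip [([0.51, -0.175, 0.15], 0.55)]
side lever_axis [([0.595, -0.127, 0.145], 0.67)]
```

play_rows(moves=[0.08, 0, 0, 0.3, -0.75, 0, 0.25, 0.08, 0, 0, 0.1, -0.75, -0.05, 0.25, 0.08, 0, 0, 0.1, -0.75, 0, 0.25])

```text
clock: 12.68
tool_pos: [0.5057, -0.1518, 0.2024]
tcp_rot: [0.709, 0.082, -0.694, 0.093]
force: [2.8, -4.0, 4.0]
opening: 0.0214
```

```bash
python3 -c "from h import *; lev()"
```

```text
{'clock': 12.6833, 'q': [-0.3598, 0.3503, 1.7063, -0.0039, 1.0585, 0.9637], 'tool_pos': [0.5057, -0.1518, 0.2024], 'tcp_rot': [0.7093, 0.0824, -0.6939, 0.0933], 'force': [2.8299, -4.0168, 3.9892], 'opening': 0.0214}
grasp [ 0.507  -0.1524  0.1484] ang 0.26 toolang 0.249 r 0.0911 tilt [ 0.024 -0.012]
torque z: FxR 0.423 M [-0.731 -0.38   0.048] N equiv 5.24
```

play_rows(moves=[0.08, 0, 0, 0.1, -0.75, 0, 0.25, 0.08, 0, 0, 0.1, -0.75, -0.05, 0.25])

```text
clock: 12.85
tool_pos: [0.5036, -0.1378, 0.2014]
tcp_rot: [0.716, 0.022, -0.697, 0.034]
force: [-1.7, -5.9, 3.5]
opening: 0.0214
```

```bash
python3 -c "from h import *; lev()"
```

```text
{'clock': 12.85, 'q': [-0.3353, 0.3382, 1.7257, -0.0068, 1.0471, 1.1586], 'tool_pos': [0.5036, -0.1378, 0.2014], 'tcp_rot': [0.7158, 0.0225, -0.6971, 0.0343], 'force': [-1.7461, -5.9106, 3.5278], 'opening': 0.0214}
grasp [ 0.505  -0.1386  0.1474] ang 0.107 toolang 0.08 r 0.0905 tilt [ 0.027 -0.016]
torque z: FxR 0.525 M [-0.808  0.187 -0.055] N equiv 5.22
```

play_rows(moves=[0.07, 0, 0, 0, -0.75, 0, 0.25, 0.07, 0, 0, 0, -0.75, 0, 0.25])

```text
clock: 13.02
tool_pos: [0.503, -0.1233, 0.2018]
tcp_rot: [0.717, -0.03, -0.696, -0.018]
force: [2.1, -5.3, -2.3]
opening: 0.0213
```

```bash
python3 -c "from h import *; lev()"
```

```text
{'clock': 13.0167, 'q': [-0.3083, 0.3285, 1.738, -0.01, 1.0421, 1.3358], 'tool_pos': [0.503, -0.1233, 0.2018], 'tcp_rot': [0.717, -0.0303, -0.6962, -0.0181], 'force': [2.0574, -5.2687, -2.324], 'opening': 0.0213}
grasp [ 0.5045 -0.1243  0.1478] ang -0.052 toolang -0.069 r 0.0906 tilt [ 0.029 -0.018]
torque z: FxR 0.473 M [-0.631 -0.345  0.098] N equiv 6.35
```

play_rows(moves=[0.07, 0, 0, 0, -0.75, 0, 0.25, 0.07, 0, 0, 0, -0.75, -0.05, 0.25])

```text
clock: 13.18
tool_pos: [0.505, -0.1088, 0.2017]
tcp_rot: [0.714, -0.082, -0.692, -0.07]
force: [-2.4, -5.1, -0.1]
opening: 0.0212
```

```bash
python3 -c "from h import *; lev()"
```

```text
{'clock': 13.1833, 'q': [-0.2793, 0.3257, 1.742, -0.0132, 1.04, 1.5143], 'tool_pos': [0.505, -0.1088, 0.2017], 'tcp_rot': [0.714, -0.0823, -0.6917, -0.0703], 'force': [-2.3798, -5.149, -0.127], 'opening': 0.0212}
grasp [ 0.5066 -0.1099  0.1478] ang -0.213 toolang -0.217 r 0.0904 tilt [ 0.029 -0.02 ]
torque z: FxR 0.511 M [-0.702  0.391  0.004] N equiv 5.72
```

play_rows(moves=[0.08, 0, 0, 0, -0.75, 0, 0.25, 0.08, 0, 0, 0, -0.75, -0.05, 0.25])

```text
clock: 13.35
tool_pos: [0.5093, -0.0948, 0.2018]
tcp_rot: [0.706, -0.141, -0.682, -0.129]
force: [-3.0, -4.3, 0.2]
opening: 0.0213
```

```bash
python3 -c "from h import *; lev()"
```

```text
{'clock': 13.35, 'q': [-0.2499, 0.3284, 1.7381, -0.0166, 1.0406, 1.7133], 'tool_pos': [0.5093, -0.0948, 0.2018], 'tcp_rot': [0.7059, -0.1408, -0.6821, -0.1293], 'force': [-2.991, -4.2946, 0.2072], 'opening': 0.0213}
grasp [ 0.5109 -0.096   0.1479] ang -0.374 toolang -0.385 r 0.0903 tilt [ 0.03  -0.022]
torque z: FxR 0.47 M [-0.68   0.335  0.057] N equiv 5.86
```

play_rows(moves=[0.08, 0, 0, 0, -0.75, 0, 0.25, 0.08, 0, 0, 0, -0.75, -0.05, 0.25])

```text
clock: 13.52
tool_pos: [0.5159, -0.0816, 0.2019]
tcp_rot: [0.693, -0.198, -0.668, -0.188]
force: [-3.3, -4.3, 0.4]
opening: 0.0213
```

```bash
python3 -c "from h import *; lev()"
```

```text
{'clock': 13.5167, 'q': [-0.2213, 0.3372, 1.7259, -0.0199, 1.0442, 1.9121], 'tool_pos': [0.5159, -0.0816, 0.2019], 'tcp_rot': [0.6926, -0.1984, -0.6677, -0.1876], 'force': [-3.3395, -4.2638, 0.3577], 'opening': 0.0213}
grasp [ 0.5175 -0.0829  0.1479] ang -0.536 toolang -0.553 r 0.0901 tilt [ 0.03  -0.024]
torque z: FxR 0.495 M [-0.598  0.52  -0.022] N equiv 5.25
```

play_rows(moves=[0.08, 0, 0, 0, -0.75, -0.05, 0.25, 0.05, 0, 0, 0, -0.5, 0, 0.25])

```text
clock: 13.68
tool_pos: [0.5231, -0.0715, 0.2019]
tcp_rot: [0.678, -0.245, -0.653, -0.234]
force: [-2.8, -5.3, 0.2]
opening: 0.0213
```

```bash
python3 -c "from h import *; lev()"
```

```text
{'clock': 13.6833, 'q': [-0.1987, 0.3492, 1.7093, -0.0228, 1.0506, 2.0749], 'tool_pos': [0.5231, -0.0715, 0.2019], 'tcp_rot': [0.6775, -0.2449, -0.6527, -0.2345], 'force': [-2.8232, -5.3412, 0.2379], 'opening': 0.0213}
grasp [ 0.5246 -0.0729  0.1479] ang -0.673 toolang -0.692 r 0.09 tilt [ 0.028 -0.026]
torque z: FxR 0.546 M [-0.773  0.402  0.067] N equiv 6.82
```

play_rows(moves=[-0.04, 0, 0, 0, 0.4, 0.1, 0.25, 0, 0.03, 0, 0, 0, 0, 0, 0, 0, 0, 0, 0, 0, 0, 0, 0, 0, 0, 0, 0, 0])

```text
clock: 14.02
tool_pos: [0.5195, -0.0734, 0.2019]
tcp_rot: [0.691, -0.236, -0.647, -0.217]
force: [1.5, -2.4, -3.0]
opening: 0.0118
```

```bash
python3 -c "from h import *; lev()"
```

```text
{'clock': 14.0167, 'q': [-0.1989, 0.3342, 1.7307, -0.0402, 1.0186, 2.0453], 'tool_pos': [0.5195, -0.0734, 0.2019], 'tcp_rot': [0.6914, -0.2361, -0.6473, -0.2174], 'force': [1.4889, -2.399, -2.9664], 'opening': 0.0118}
grasp [ 0.5223 -0.0758  0.148 ] ang -0.631 toolang -0.654 r 0.0901 tilt [ 0.051 -0.045]
torque z: FxR 0.098 M [-0.156 -0.106  0.194] N equiv 3.25
```

play_rows(moves=[0, -0.03, 0, -0.5, 0, -0.15, 0, 0, -0.03, 0, -0.5, 0, -0.15, 0, 0, 0, 0, 0, 0, 0, 0])

```text
clock: 14.27
tool_pos: [0.5225, -0.0756, 0.2116]
tcp_rot: [0.672, -0.229, -0.667, -0.224]
force: [0.9, 1.4, -6.9]
opening: 0.0118
```

```bash
python3 -c "from h import *; lev()"
```

```text
{'clock': 14.2667, 'q': [-0.2106, 0.3456, 1.6883, -0.0083, 1.1019, 2.0169], 'tool_pos': [0.5225, -0.0756, 0.2116], 'tcp_rot': [0.6721, -0.2291, -0.6674, -0.2244], 'force': [0.865, 1.3882, -6.868], 'opening': 0.0118}
grasp [ 0.5228 -0.076   0.1576] ang -0.633 toolang -0.653 r 0.0896 tilt [ 0.004 -0.008]
torque z: FxR -0.147 M [ 0.137 -0.43   0.194] N equiv 0.53
```

play_rows(moves=[-0.1, 0, 0, 0, 0.9, -0.05, 0, -0.1, 0, 0, 0, 0.9, -0.05, 0, -0.1, 0, 0, 0, 0.9, -0.05, 0])

```text
clock: 14.52
tool_pos: [0.5095, -0.099, 0.2096]
tcp_rot: [0.698, -0.124, -0.695, -0.119]
force: [2.9, -2.8, -7.3]
opening: 0.0119
```

```bash
python3 -c "from h import *; lev()"
```

```text
{'clock': 14.5167, 'q': [-0.2601, 0.3302, 1.7147, -0.0079, 1.0921, 1.6591], 'tool_pos': [0.5095, -0.099, 0.2096], 'tcp_rot': [0.698, -0.1239, -0.6952, -0.1187], 'force': [2.9453, -2.7586, -7.2606], 'opening': 0.0119}
grasp [ 0.5096 -0.0994  0.1556] ang -0.334 toolang -0.345 r 0.0904 tilt [ 0.003 -0.008]
torque z: FxR 0.147 M [-0.434 -1.01  -0.078] N equiv 0.77
```

play_rows(moves=[0, 0, 0, -0.3, 0, 0, 0, -0.1, 0, 0, -0.07, 0.9, -0.05, 0, -0.1, 0, 0, -0.07, 0.9, -0.05, 0, -0.1, 0, 0, -0.07, 0.9, -0.05, 0])

```text
clock: 14.85
tool_pos: [0.5044, -0.1257, 0.2133]
tcp_rot: [0.708, -0.017, -0.706, -0.011]
force: [2.3, -1.0, -8.5]
opening: 0.0116
```

```bash
python3 -c "from h import *; lev()"
```

```text
{'clock': 14.85, 'q': [-0.3128, 0.3268, 1.7097, -0.0068, 1.0997, 1.3009], 'tool_pos': [0.5044, -0.1257, 0.2133], 'tcp_rot': [0.7082, -0.0167, -0.7057, -0.0114], 'force': [2.3369, -0.9559, -8.4721], 'opening': 0.0116}
grasp [ 0.5045 -0.1261  0.1593] ang -0.032 toolang -0.04 r 0.0905 tilt [ 0.003 -0.007]
torque z: FxR 0.079 M [-0.099 -0.937 -0.08 ] N equiv -0.02
```

play_rows(moves=[-0.1, 0, 0, 0, 0.9, -0.05, 0, -0.1, 0, 0, 0, 0.9, -0.05, 0, -0.1, 0, 0, 0, 0.9, -0.05, 0, -0.1, 0, 0, 0, 0.9, -0.05, 0, -0.05, 0, 0, 0, 0.45, 0, 0])

```text
clock: 15.27
tool_pos: [0.5121, -0.166, 0.2116]
tcp_rot: [0.692, 0.145, -0.691, 0.149]
force: [2.1, -0.2, -7.8]
opening: 0.0119
```

```bash
python3 -c "from h import *; lev()"
```

```text
{'clock': 15.2667, 'q': [-0.3803, 0.3674, 1.6581, -0.0043, 1.1117, 0.7727], 'tool_pos': [0.5121, -0.166, 0.2116], 'tcp_rot': [0.6921, 0.1453, -0.6911, 0.1493], 'force': [2.0506, -0.1548, -7.7849], 'opening': 0.0119}
grasp [ 0.5123 -0.1663  0.1576] ang 0.424 toolang 0.42 r 0.0907 tilt [ 0.003 -0.005]
torque z: FxR 0.089 M [ 0.318 -0.807 -0.06 ] N equiv 0.32
```

play_rows(moves=[-0.02, 0, 0, 0, 0.15, 0, 0, 0, 0, 0, 0.4, 0, 0, 0, 0, 0, 0, 0.3, 0, 0, 0, 0, 0, 0, 0.2, 0, 0, 0])

```text
clock: 15.6
tool_pos: [0.5128, -0.1676, 0.2017]
tcp_rot: [0.691, 0.15, -0.691, 0.153]
force: [-16.2, -6.1, 31.3]
opening: 0.0121
```

```bash
python3 -c "from h import *; lev()"
```

```text
{'clock': 15.6, 'q': [-0.3826, 0.3827, 1.6625, -0.0043, 1.0935, 0.7578], 'tool_pos': [0.5128, -0.1676, 0.2017], 'tcp_rot': [0.6907, 0.15, -0.6906, 0.1534], 'force': [-16.1818, -6.0554, 31.3125], 'opening': 0.0121}
grasp [ 0.5129 -0.1679  0.1477] ang 0.442 toolang 0.432 r 0.0909 tilt [ 0.001 -0.005]
torque z: FxR -0.127 M [-0.571  2.068  0.153] N equiv 0.29
```

play_rows(moves=[0, 0, 0, 0, 0, 0, 0.25, 0, 0, 0, 0, 0, 0, 0.25, 0, 0, 0, 0, 0, 0, 0.25])

```text
clock: 15.85
tool_pos: [0.5131, -0.1672, 0.2026]
tcp_rot: [0.691, 0.148, -0.691, 0.152]
force: [0.2, 0.8, 0.8]
opening: 0.0216
```

play_rows(moves=[0.05, 0, 0, 0.1, -0.6, 0, 0.25, 0.07, 0, 0, 0, -0.7, 0, 0.25])

```text
clock: 16.02
tool_pos: [0.5087, -0.1558, 0.2021]
tcp_rot: [0.7, 0.104, -0.698, 0.11]
force: [4.6, -5.5, -3.5]
opening: 0.0214
```

```bash
python3 -c "from h import *; lev()"
```

```text
{'clock': 16.0167, 'q': [-0.3643, 0.3654, 1.6859, -0.0061, 1.0829, 0.9049], 'tool_pos': [0.5087, -0.1558, 0.2021], 'tcp_rot': [0.7003, 0.1043, -0.6976, 0.1102], 'force': [4.6326, -5.4567, -3.4952], 'opening': 0.0214}
grasp [ 0.5089 -0.1562  0.1481] ang 0.306 toolang 0.304 r 0.0903 tilt [ 0.005 -0.008]
torque z: FxR 0.595 M [-0.734 -0.653  0.075] N equiv 7.45
```

play_rows(moves=[0.06, 0, 0, 0, -0.6, 0, 0.25])

```text
clock: 16.1
tool_pos: [0.5071, -0.1501, 0.2022]
tcp_rot: [0.704, 0.081, -0.7, 0.088]
force: [3.5, -6.7, -4.3]
opening: 0.0215
```

```bash
python3 -c "from h import *; lev()"
```

```text
{'clock': 16.1, 'q': [-0.3551, 0.3583, 1.6956, -0.007, 1.0786, 0.9787], 'tool_pos': [0.5071, -0.1501, 0.2022], 'tcp_rot': [0.7039, 0.0813, -0.7001, 0.0881], 'force': [3.5142, -6.6652, -4.3251], 'opening': 0.0215}
grasp [ 0.5074 -0.1506  0.1482] ang 0.242 toolang 0.24 r 0.0902 tilt [ 0.006 -0.009]
torque z: FxR 0.66 M [-0.916 -0.674  0.084] N equiv 8.28
```

play_rows(moves=[0.05, 0, 0, 0, -0.4, 0, 0.25])

```text
clock: 16.18
tool_pos: [0.5063, -0.1463, 0.2022]
tcp_rot: [0.706, 0.062, -0.702, 0.07]
force: [2.7, -6.7, -4.6]
opening: 0.0211
```

```bash
python3 -c "from h import *; lev()"
```

```text
{'clock': 16.1833, 'q': [-0.3485, 0.354, 1.7015, -0.0081, 1.0755, 1.0398], 'tool_pos': [0.5063, -0.1463, 0.2022], 'tcp_rot': [0.7064, 0.0619, -0.7017, 0.0696], 'force': [2.7399, -6.7172, -4.6044], 'opening': 0.0211}
grasp [ 0.5067 -0.1468  0.1482] ang 0.199 toolang 0.186 r 0.0901 tilt [ 0.008 -0.01 ]
torque z: FxR 0.643 M [-0.992 -0.546  0.079] N equiv 8.03
```

play_rows(moves=[0.04, 0, 0, 0, -0.5, 0, 0.25])

```text
clock: 16.27
tool_pos: [0.5055, -0.1417, 0.2022]
tcp_rot: [0.708, 0.046, -0.703, 0.055]
force: [1.4, -8.2, -3.5]
opening: 0.0216
```

```bash
python3 -c "from h import *; lev()"
```

```text
{'clock': 16.2667, 'q': [-0.3404, 0.3495, 1.7078, -0.0095, 1.0723, 1.0923], 'tool_pos': [0.5055, -0.1417, 0.2022], 'tcp_rot': [0.708, 0.046, -0.7026, 0.0548], 'force': [1.3729, -8.2207, -3.4945], 'opening': 0.0216}
grasp [ 0.5059 -0.1423  0.1482] ang 0.149 toolang 0.143 r 0.0901 tilt [ 0.009 -0.012]
torque z: FxR 0.753 M [-1.262 -0.203  0.087] N equiv 9.33
```

play_rows(moves=[0.04, 0, 0, 0, -0.4, 0, 0.25])

```text
clock: 16.35
tool_pos: [0.505, -0.138, 0.2022]
tcp_rot: [0.709, 0.03, -0.703, 0.04]
force: [1.3, -8.8, -2.5]
opening: 0.0213
```

```bash
python3 -c "from h import *; lev()"
```

```text
{'clock': 16.35, 'q': [-0.3335, 0.3461, 1.7124, -0.0111, 1.0698, 1.1428], 'tool_pos': [0.505, -0.138, 0.2022], 'tcp_rot': [0.7093, 0.0303, -0.7031, 0.0402], 'force': [1.3276, -8.8296, -2.5434], 'opening': 0.0213}
grasp [ 0.5055 -0.1387  0.1482] ang 0.108 toolang 0.1 r 0.09 tilt [ 0.009 -0.014]
torque z: FxR 0.807 M [-1.295 -0.309  0.031] N equiv 9.31
```

Both torque readings are in the firm range, at 9.0 and 9.3 N. I'll release the lever and back off.

play_rows(moves=[0, 0, 0, 0, 0.4, 0, 0.4, 0, 0, 0, 0, 0, 0, 0.4, 0, 0, 0, 0, 0, 0, 0.4, 0, 0, 0, -1, 0, 0, 0.4, 0, 0, 0, -3, 0, 0, 0.4])

```text
clock: 16.77
tool_pos: [0.5038, -0.1408, 0.2392]
tcp_rot: [0.707, 0.032, -0.706, 0.039]
force: [-0.2, 0.0, -0.3]
opening: 0.0342
```

play_rows(moves=[0, 0, 0, -3, 0, 0, 0.4, 0, 0, 0, 0, 0, 0, 0.4, 0, 0, 0, 0, 0, 0, 0.4])

```text
clock: 17.02
tool_pos: [0.5046, -0.1407, 0.2773]
tcp_rot: [0.709, 0.031, -0.703, 0.041]
force: [-1.0, 0.6, -0.9]
opening: 0.0342
```

```bash
python3 - <<'E'
from h import *
lev()
for n in ['wrist','scene','side']:
  q=cap(n,'f_'+n+'.png')
  for t in ['lever_grip','lever_axis','tube_end','stop_face']:
    print(n,t,[(np.round(d['centre'],3).tolist(),round(d['score'],2)) for d in ctrl.pinpoint(t,q)[:3]])
E
```

```text
{'clock': 17.0167, 'q': [-0.3389, 0.261, 1.6345, -0.0095, 1.2338, 1.1334], 'tool_pos': [0.5046, -0.1407, 0.2773], 'tcp_rot': [0.709, 0.0314, -0.7034, 0.0405], 'force': [-0.9989, 0.556, -0.8502], 'opening': 0.0342}
grasp [ 0.505  -0.1413  0.2233] ang 0.136 toolang 0.102 r 0.0908 tilt [ 0.009 -0.013]
torque z: FxR -0.062 M [-0.017 -0.014 -0.007] N equiv -0.77
wrist lever_grip [([0.504, -0.15, 0.152], 0.58)]
wrist lever_axis []
wrist tube_end [([0.44, 0.058, 0.017], 0.86), ([0.6, 0.001, 0.062], 0.85), ([0.288, -0.156, 0.016], 0.68)]
wrist stop_face [([0.594, -0.198, 0.056], 0.59)]
scene lever_grip [([0.506, -0.145, 0.147], 0.74)]
scene lever_axis [([0.593, -0.127, 0.145], 0.71)]
scene tube_end [([0.439, 0.06, 0.019], 0.93), ([0.594, 0.004, 0.061], 0.84), ([0.29, -0.153, 0.02], 0.75)]
scene stop_face [([0.595, -0.202, 0.06], 0.45)]
side lever_grip [([0.505, -0.149, 0.149], 0.54), ([0.594, -0.132, -0.0], 0.32)]
side lever_axis [([0.722, -0.314, -0.002], 0.71), ([0.593, -0.126, 0.146], 0.69)]
side tube_end [([0.287, -0.152, 0.018], 0.98), ([0.672, 0.342, -0.003], 0.64), ([0.44, 0.059, 0.018], 0.59)]
side stop_face [([0.594, -0.202, 0.058], 0.61)]
```

View pics/f_wrist.png

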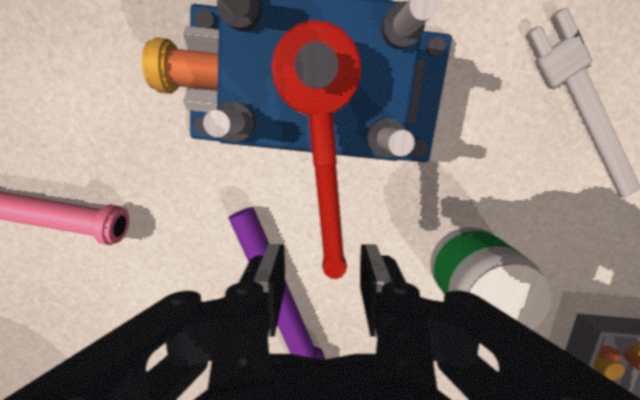

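The view shows the collar at (158,65), where it was after the push. The lever is down at (325,190), clear of the pillars and the fingers, and nothing else has moved. I'm handing in.

```bash
python3 -c "
from h import *
print(ctrl.finish_job())"
```

```text
the job is handed in; nothing more can be done
None
```

The copper tube is home against the end stop and clamped firm, and the job is handed in at about 17 s on the robot's clock. No verdict is reported.

- **Push:** I pushed the tube with closed fingers until it hit the stop, at about 22 N.
- **Tightening:** I turned the lever clockwise in three strokes. Between strokes I lifted it off its serrations and swung it back two pitches, stopping short of the pillars each time.
- **Grip force:** The last push took about 9.0 N at the grip point, or 9.3 N with the wrist moment counted in. Both are within the firm range of 8.5–10.5 N.
- **Seating:** On the last drop-in, a 31 N press confirmed the lever was down. It then turned the spindle under load, and the cameras put the grip point at 147–152 mm, within their error of the seated 148 mm.
- **Tube position:** After release the collar face was at y ≈ 1–4 mm, against -2 to 4 mm right after the push. The cameras are only good to about 4 mm, so they cannot confirm the 3 mm limit. The hard stop I felt during the push is the stronger evidence.
- **Other checks:** The side camera did not find the clamped tube's end in the last check, so that rests on the scene and wrist views. I saw no other object out of place in the last view and felt no unexpected contact.

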